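Shut the torch gas in the bench supply box

ROBOT

A 6-joint arm with a two-finger parallel gripper is mounted at the origin on the work surface. World frame = base frame: x ahead of the robot, y to its left, z up, the work surface at z = 0. Lengths are in mm, angles in rad, forces in N, time in s.
With the tool pointing down it reaches from about 400 to 925 mm from the base axis. Payload 12.5 kg.
Tool frame: the origin (TCP) lies between the finger pads; the fingertips stand 25 mm ahead of it and the grasp point (between the pads) lies 6 mm ahead of it; z points along the fingers, y is the line along which they close (so a half turn about z gives the same grasp; the last joint's range is limited). The gripper opens to 95 mm and grips with 3 to 60 N. Pads are 20 mm wide; open, the fingers measure 119 mm over their backs; the gripper's body (75 mm by 180 mm) begins 59 mm behind the grasp point.
Start: joints at [-1.386, 0.491, 1.559, -0, 1.092, -0.106], TCP at [179.222, -598.771, 207.061] pointing down, gripper open.
Joint ranges: [-3.1, 3.1], [-0.84, 2.19], [0.05, 2.79], [-1.13, 4.28], [0.06, 2.93], [-2.69, 2.69]. Speed limits (rad/s): [2.22, 2.22, 2.79, 3.14, 3.14, 3.14].

INTERFACE

Orientations are given as [roll, pitch, yaw] about the fixed x, y, z axes, in that order (R = Rz(yaw) Ry(pitch) Rx(roll)).
In Python, from cell import state, read_camera, job_done, cut_out gives the robot as it stands. The module is installed in compiled form; this text tells all that it offers.
- The arm moves only by the tool jog_arm, never from a script. Its argument "motion" is a list of rows, each a list of 2 entries, a list of its own where there are three numbers: the shift along the tool's x, y, z in mm, then the turn about the tool's z in rad. A call has 1 to 5 rows; each row is the pose to reach, as a shift and turn from the pose commanded when the call began, along the tool's axes at that moment; what a row does not reach only later rows make up. A row lasts 1/10 s, in which the tool goes at most 50 mm and 8.59 degrees, less where a joint would pass 70% of its speed; a pose out of reach is approached as far as the arm can. A call with a gripper value outside its range is refused whole. "grip" is the closure, from 0 (fully open) to 1 (shut), set as the call begins (left out, the last holds). The fingers move at their own pace and stop on an object; the grip force is fixed at half the most. Time passes only in rows, so rows that repeat a pose let the fingers close. It gives the time, the measured TCP pose, the force, the opening and the grip force at its end, in the units of the state.
- state(): the state, without advancing time (a new reading comes with each control period).
- read_camera(name): name is "side" or "top" or "wrist"; returns a dict with "img" (384x512x3 uint8, blue, green, red), "vertical_fov" (degrees; the focal length in pixels is half the picture's height over the tangent of half this angle, whatever the lens; pixels are square), "cx", "cy" (the principal point, pixels), "extrinsics" (4x4, takes a point from camera to world coordinates). Camera axes: x right, y up, looking along -z (the intrinsics and any distortion apply to the point x, -y, -z); pixel columns grow to the right and rows downward; lengths in mm; the calibration is good to about 2 mm. A picture is of the moment at which its call begins. There is no depth.
- job_done(): hands the job in; it is judged then, once.
Trained networks look in a picture, given as the dict that the camera call returned (one of the last four; its "shot" number tells which), for a name from the list of things; names that differ only in an ending like _2 or _b are one class to them, and where a whole thing is asked for, a point or a joint stands for the part that bears it (a point fixed in the world has none). Each returns a list of dicts, best first, with "p" (0 to 1); they miss things now and then, are a little off and sometimes report something else, mostly with a low value. They report only what shows in the picture. A call takes as long as a camera call.
- cut_out(name, picture): "region" (384x512 bool, what is visible of it) and "box" ([left, top, right, bottom] in pixels, round what is visible of it).
The state is a dict: "t": time; "joints": joint angles; "qvel": joint speeds; "tau": joint torques, N m; "eef_pos": TCP position; "tcp_rot": TCP orientation; "ft_force": force on the tool from outside, world axes, zero at the start; "moment": the same for the moment, N m; "opening": opening from 0.0 (shut) to 1.0 (fully open); "grip_force": force on a finger pad.
Only numpy, scipy, OpenCV 4.12 (cv2) and the standard library are available. Lean on these libraries where they do the work, as an engineer would, in place of code of your own. Each camera call takes 0.05 s, during which the arm holds its last target. There are 200 camera calls.

TASK

The torch gas at the enamelling bench must be turned off: push the loose cover of the grey supply box sideways, without lifting it, until it lies fully over the box's closed half and the two valves are uncovered, then push the lever with the round disc on its end clockwise a quarter turn, fully shut against its stop. Leave the plain lever as it is, and do not disturb the jars, cups, dish and brush around the box; nothing needs to be picked up.

Things in the scene. Friction and masses are not known exactly. Their poses are not given: they have to be found in the camera images.
- box: Grey steel supply box fixed to the table: 251 (x) by 300 (y) by 83 mm tall, walls 8 mm. Origin at the centre of its underside, on the table; z up, x from its front (robot side) to its back, y to the left seen from the robot; turned up to 0.3 rad about z. Its right half (y < 0) is a closed deck 70 mm above the table; walls rise 13 mm above deck and ledges and guide the cover.
- well (a point): Centre of the floor of the open well in the box's left half, 6 mm above the table. Clear opening 215 mm (box x -107 to +107 mm) by 142 mm (box y 0 to +142 mm). Under the cover it holds two valves, each with a lever on top; copper pipes (top 30 mm above the table) run along y under the levers.
- cover: Loose aluminium cover, 231 (x) by 140 (y) by 5 mm, 0.35 kg, lying 70 mm above the table on 10 mm ledges, 2 mm play to front and back walls. Origin at the centre of its underside. It slides along the box's y: in the box's frame its origin starts at y = +52 to +70 mm (over the well); at y = -72 mm it lies wholly over the deck against the right end wall. Friction 2 to 5 N.
- rib (a point): Centre of the upright black push rib on the middle of the cover: 90 mm long (box x), 10 mm thick (box y), its top 95 mm above the table and 20 mm above the cover. This point is 15 mm above the cover's underside, 85 mm above the table.
- gas_pivot (a point): Pivot of the torch-gas valve's lever (the disc-ended one), at the lever's mid height, 53 mm above the table. In the box's frame it is at y = +40 mm and at x = -60 mm (front place) or +35 mm (rear place); the air valve has the other place.
- gas_lever (a joint): Angle of the disc-ended lever about its upright pivot: 0 = open, pointing along the box's +y; grows clockwise seen from above; 1.571 = shut, at a fixed stop, pointing along the box's +x (away from the robot). Starts at 0 to 0.2, stays where it is left, needs about 0.12 N m (3 N at 40 mm).
- gas_end (a point): Centre of the round disc, 26 mm across, on the end of the torch-gas lever, 48 mm from its pivot, 53 mm above the table. The lever is plain steel, a bar 12 mm wide and, like the disc, 10 mm tall (48 to 58 mm above the table); it reaches 61 mm from the pivot.
- air_pivot (a point): Pivot of the air valve's plain lever, 53 mm above the table, in the other of the two places.
- air_end (a point): Point on the air lever 48 mm from its pivot, 53 mm above the table. This lever is a plain straight steel bar, 12 mm wide, 10 mm tall, reaching 61 mm from its pivot, with no disc; it points near the box's +y (0 to 0.2 rad clockwise of it) and is to be left as it is.
- jar_a: closed clear jar, 60 mm across, 85 mm tall, loose, to be left alone; left of the box. Origin at its underside.
- cup_a: open white cup, 62 mm across, 60 mm tall, loose, to be left alone; left of the box. Origin at its underside.
- cup_b: open white cup, 66 mm across, 65 mm tall, loose, to be left alone; right of the box. Origin at its underside.
- pot_a: closed low pigment pot, 64 mm across, 60 mm tall, loose, to be left alone; right of the box. Origin at its underside.
- jar_b: closed jar, 62 mm across, 88 mm tall, loose, to be left alone; behind the box. Origin at its underside.
- dish: small white dish, 80 mm across, 28 mm tall, loose, to be left alone; behind the box. Origin at its underside.
- brush: paint brush lying flat, 190 mm long, loose, to be left alone; in front of the box. Origin at its underside.

How it is judged (in metres and radians):
On the way, in this order (a step that is already met when the one before it is completed fails the run):
1. the cover lies fully over the closed half (within 15 mm of the end wall) (y of cover in the frame of box below -0.057 m), for 0.2 s.
2. the disc-ended lever is shut (within 5 degrees of its stop) (value of joint gas_lever above 1.484 rad), for 0.2 s.
At the end, for the whole second after the job is handed in: The cover rests flat on the box (within 4 mm of its sliding height) within 15 mm of the right end wall, the disc-ended lever stands within 5 degrees of its shut stop, the plain lever's end is within 12 mm of where it was, and every bystander is within 25 mm of its place (y of cover in the frame of box below -0.057 m and z of cover in the frame of box between 0.066 and 0.074 m and angle between cover's own z axis and vertical below 0.05 rad and linear speed of cover below 0.01 m/s and value of joint gas_lever above 1.484 rad and distance of air_end from where it was at the start of the episode below 0.012 m and distance of each of jar_a, cup_a, cup_b, pot_a, jar_b, dish, brush from where it was at the start of the episode below 0.025 m); the robot touches nothing.
It fails at once if the cover is lifted more than 12 mm or tipped more than 9 degrees (z of cover in the frame of box above 0.082 m or angle between cover's own z axis and vertical above 0.16 rad).
It fails at once if the plain lever is moved by more than 15 mm at its end (distance of air_end from where it was at the start of the episode above 0.015 m).
It fails at once if a bystander is moved by more than 30 mm (distance of any of jar_a, cup_a, cup_b, pot_a, jar_b, dish, brush from where it was at the start of the episode above 0.03 m).
It also fails if it takes over 54 s, if anything falls off the work surface, if the arm or the gripper's body presses on something with over 40 N, if the wrist force passes 120 N, or if a joint passes its speed limit or range.

## Working session

There is one attempt and no reset: what is moved stays moved. The work goes in short steps, Python scripts to look and compute and a tool call to move; the robot and the scene stay as the last step left them, time stands still between calls to the robot, and variables do not carry over. Pictures are saved under pics/ and viewed, at most 10 in all, crops included, and the job is handed in when it is done.

Besides the shell and the picture viewer there is one more tool, called after ">>>" as a command line: name --argument value ..., lists and objects as JSON in quotes. jog_arm: Moves the arm, as the interface text tells. Its arguments: {"type":"object","properties":{"motion":{"type":"array"},"grip":{"type":"number"}},"required":["motion"]}

```bash
mkdir -p pics; cat > h.py <<'E'
import numpy as np, cv2
from cell import *
def ray(c,u,v):
    f=192/np.tan(np.radians(c["vertical_fov"])/2); E=np.array(c["extrinsics"])
    d=E[:3,:3]@np.array([(u-c["cx"])/f,-(v-c["cy"])/f,-1]); return E[:3,3],d
def pix2z(c,u,v,z):
    o,d=ray(c,u,v); return o+d*(z-o[2])/d[2]
def proj(c,p):
    f=192/np.tan(np.radians(c["vertical_fov"])/2); E=np.array(c["extrinsics"])
    q=E[:3,:3].T@(np.array(p)-E[:3,3]); return c["cx"]-f*q[0]/q[2], c["cy"]+f*q[1]/q[2]
E
python3 - <<'E'
from h import *
s=state(); print(s["t"],s["eef_pos"],s["tcp_rot"],s["opening"])
c=read_camera("top"); d=read_camera("side")
print(c.keys(),c["vertical_fov"],c["cx"],c["cy"],np.array(c["extrinsics"]).round(2).tolist())
cv2.imwrite("pics/a.png",np.vstack([c["img"]])); cv2.imwrite("pics/b.png",d["img"])
for n,z in [("box",83),("cover",75),("rib",95),("jar_a",85),("cup_a",60),("cup_b",65),("pot_a",60),("dish",28),("brush",5)]:
    for r in cut_out(n,c)[:2]:
        m=r["region"].astype(np.uint8); P=cv2.minAreaRect(cv2.findNonZero(m))
        w=np.array([pix2z(c,u,v,z)[:2] for u,v in cv2.boxPoints(P)])
        print(n,round(r["p"],2),r["box"],w.mean(0).round(),w.round().tolist())
E
```

```text
0.0 [ 179.16281425 -598.50075238  206.44656223] [-3.14045800e+00 -1.29987095e-04  2.90756383e-01] 0.999897114465848
dict_keys(['img', 'vertical_fov', 'cx', 'cy', 'extrinsics', 'shot']) 50.97304932696962 253.800305375028 193.97093176594058 [[0.01, 0.99, -0.1, 458.63], [-1.0, 0.02, 0.01, 55.58], [0.01, 0.1, 1.0, 1029.36], [0.0, 0.0, 0.0, 1.0]]
box 0.86 [184.3, 123.2, 331.5, 258.1] [566.  34.] [[481.0, 215.0], [729.0, 155.0], [649.0, -151.0], [404.0, -84.0]]
box 0.22 [321.3, 218.7, 356.0, 248.9] [ 463. -157.] [[463.0, -112.0], [508.0, -157.0], [463.0, -202.0], [419.0, -157.0]]
cover 0.94 [192.7, 130.3, 271.8, 238.8] [581.  96.] [[486.0, 192.0], [712.0, 138.0], [676.0, -2.0], [451.0, 56.0]]
rib 0.63 [194.1, 125.9, 272.7, 237.1] [578.  95.] [[483.0, 191.0], [707.0, 137.0], [671.0, -2.0], [449.0, 56.0]]
jar_a 0.87 [251.0, 97.0, 275.1, 125.9] [754.  28.] [[793.0, 57.0], [794.0, -1.0], [715.0, -1.0], [714.0, 56.0]]
jar_a 0.71 [153.2, 185.2, 178.1, 206.7] [549. 253.] [[577.0, 287.0], [578.0, 221.0], [522.0, 220.0], [521.0, 285.0]]
cup_a 0.87 [164.9, 134.8, 190.9, 163.4] [666. 235.] [[697.0, 2
[... 186 characters left out ...]
87 [164.9, 134.8, 190.9, 163.4] [665. 234.] [[696.0, 265.0], [697.0, 204.0], [635.0, 203.0], [634.0, 263.0]]
cup_b 0.78 [323.6, 215.3, 354.0, 248.8] [ 467. -161.] [[453.0, -116.0], [510.0, -144.0], [480.0, -206.0], [424.0, -177.0]]
pot_a 0.68 [338.9, 179.6, 365.4, 207.8] [ 564. -191.] [[575.0, -148.0], [606.0, -209.0], [554.0, -234.0], [523.0, -174.0]]
dish 0.7 [287.7, 110.4, 313.5, 140.2] [742. -72.] [[780.0, -35.0], [782.0, -109.0], [703.0, -109.0], [702.0, -36.0]]
brush 0.89 [200.7, 233.5, 265.6, 282.7] [391.  92.] [[430.0, 181.0], [463.0, 156.0], [353.0, 3.0], [320.0, 28.0]]
brush 0.53 [191.7, 128.9, 273.9, 237.0] [590.  98.] [[486.0, 202.0], [731.0, 144.0], [693.0, -7.0], [449.0, 54.0]]
```

View pics/a.png

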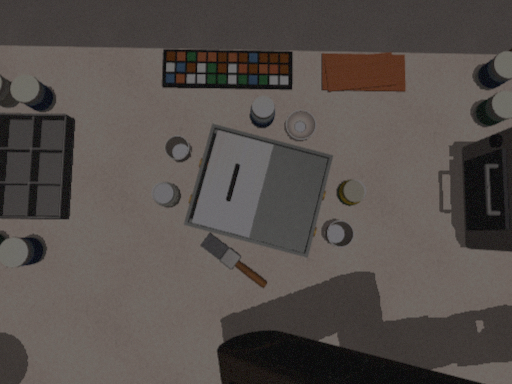

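View pics/b.png

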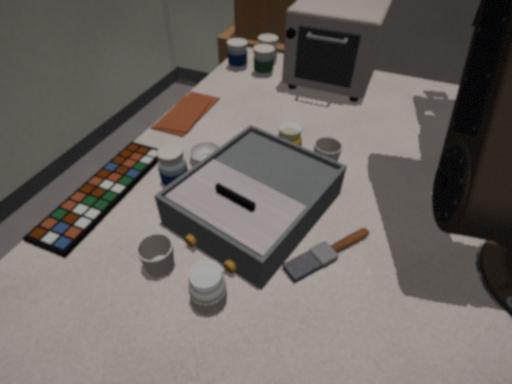

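The top view shows the box with rim corners near (213,127), (331,157), (307,254) and (187,222), and the rib at about (233,182). The side view agrees, with the cover over the left half. I'm moving towards the rib's left side.

>>> jog_arm --motion '[[[36,-34,0],0],[[72,-69,0],0],[[108,-104,0],0],[[144,-138,0],0],[[180,-172,0],0]]' --grip 1

```text
t: 1.05
eef_pos: [302.9, -380.6, 207.2]
tcp_rot: [3.141, -0.0, 0.29]
ft_force: [0.6, -0.8, -0.2]
opening: 0.639
grip_force: 0.0
```

>>> jog_arm --motion '[[[36,-34,0],0],[[72,-69,0],0],[[108,-104,0],0],[[144,-138,0],0],[[180,-172,0],0]]'

```text
t: 1.55
eef_pos: [426.2, -164.1, 207.3]
tcp_rot: [3.141, -0.001, 0.291]
ft_force: [1.2, -1.7, -0.4]
opening: 0.214
grip_force: 0.0
```

>>> jog_arm --motion '[[[36,-34,0],0],[[72,-69,0],0],[[108,-104,0],0],[[144,-138,0],0],[[180,-172,0],0]]'

```text
t: 2.05
eef_pos: [549.4, 52.6, 207.2]
tcp_rot: [3.141, -0.0, 0.291]
ft_force: [1.3, -0.9, 0.4]
opening: 0.002
grip_force: 0.0
```

>>> jog_arm --motion '[[[36,-34,0],0.14],[[58,-57,0],0.28],[[58,-57,0],0.42],[[58,-57,0],0.536],[[58,-57,0],0.536]]'

```text
t: 2.55
eef_pos: [587.8, 122.0, 206.9]
tcp_rot: [3.141, 0.0, -0.246]
ft_force: [0.6, -1.2, -0.2]
opening: 0.006
grip_force: 0.0
```

```bash
python3 - <<'E'
from h import *
s=state(); print(s["t"],s["eef_pos"],s["tcp_rot"],s["opening"],s["ft_force"],s["joints"])
c=read_camera("wrist"); t=read_camera("top")
print(np.array(c["extrinsics"]).round(2).tolist(),c["vertical_fov"])
B=np.array([pix2z(t,u,v,83)[:2] for u,v in [(213,127),(331,157),(307,254),(187,222)]]);print(B.round().tolist(),B.mean(0))
cv2.imwrite("pics/c.png",c["img"])
for n,z in [("cover",75),("rib",95)]:
  for q in (c,):
    for r in cut_out(n,q)[:2]:
        P=cv2.minAreaRect(cv2.findNonZero(r["region"].astype(np.uint8)))
        w=np.array([pix2z(q,u,v,z)[:2] for u,v in cv2.boxPoints(P)])
        print(n,round(r["p"],2),r["box"],w.mean(0).round(),w.round().tolist())
E
```

```text
2.55 [587.79191519 121.96598257 206.87862228] [ 3.14144286e+00  1.56128014e-04 -2.46280814e-01] 0.006341205003495592 [ 0.60435655 -1.17509017 -0.17940567] [ 9.46390351e-02  4.55909920e-01  1.62182138e+00 -1.01759561e-04
  1.06405858e+00  1.91176556e+00]
[[-0.24, 0.94, 0.24, 653.94], [-0.97, -0.24, -0.06, 105.92], [-0.0, -0.24, 0.97, 385.19], [0.0, 0.0, 0.0, 1.0]] 66.65115938271533
[[713.0, 145.0], [644.0, -138.0], [414.0, -81.0], [485.0, 200.0]] [563.88184838  31.28132089]
cover 0.89 [213.3, 69.2, 352.4, 237.9] [611.  92.] [[552.0, 193.0], [716.0, 134.0], [674.0, 1.0], [503.0, 42.0]]
rib 0.8 [209.6, 67.7, 350.0, 234.9] [611.  91.] [[552.0, 184.0], [708.0, 134.0], [673.0, 8.0], [511.0, 39.0]]
rib 0.56 [112.0, 103.9, 173.2, 160.2] [664. 220.] [[662.0, 263.0], [702.0, 225.0], [666.0, 178.0], [624.0, 215.0]]
```

View pics/c.png

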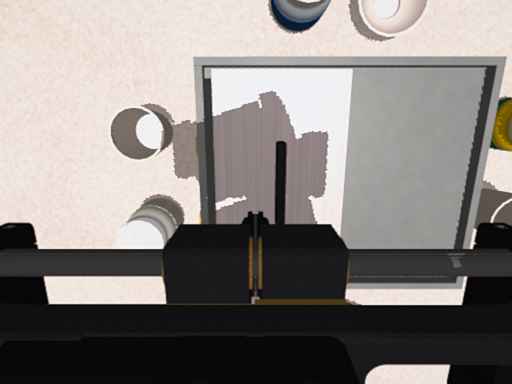

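The wrist view shows the rib at u≈275–286 (far end at v≈142) and the rim's back corners at (194,58) and (505,58). The view is aligned with the box.

```bash
python3 - <<'E'
from h import *
c=read_camera("wrist")
for n,u,v,z in [("bl",194,58,83),("br",505,58,83),("ribtop far L",275,142,95),("ribtop far R",286,142,95),("cover R edge far",353,68,75),("cover R edge near",342,245,75),("tcp",0,0,0)]:
    print(n,pix2z(c,u,v,z).round(1))
a,b=pix2z(c,194,58,83)[:2],pix2z(c,505,58,83)[:2]; d=(a-b)/np.linalg.norm(a-b); yaw=np.arctan2(-d[0],d[1]); print(np.linalg.norm(a-b),yaw)
xd=np.array([np.cos(yaw),np.sin(yaw)]); o=(a+b)/2-125.5*xd; print("box",o)
R=np.array([xd,d])
for u in (275,286): print("rib",R@(pix2z(c,u,160,95)[:2]-o))
s=state();print("tcp",R@(s["eef_pos"][:2]-o), proj(c,np.r_[s["eef_pos"][:2],s["eef_pos"][2]-25]))
E
```

```text
bl [720.3 149.6  83. ]
br [ 648.8 -140.1   83. ]
ribtop far L [625.   92.5  95. ]
ribtop far R [622.4  82.   95. ]
cover R edge far [6.754e+02 2.000e-01 7.500e+01]
cover R edge near [490.  43.  75.]
tcp [853.2 364.    0. ]
298.4132776266565 -0.24188749340685547
box [562.71794019  34.81647994]
rib [28.81922462 70.65115191]
rib [28.82003505 59.64638212]
tcp [ 3.63972543 90.06949975] (np.float64(255.76071878630978), np.float64(211.64317789027905))
```

>>> jog_arm --motion '[[[0,-5,40],0],[[0,-5,70],0],[[0,-5,90],0],[[0,-5,100],0],[[0,-5,100],0]]'

```text
t: 3.3
eef_pos: [588.7, 126.2, 106.1]
tcp_rot: [3.141, 0.002, -0.245]
ft_force: [0.4, -0.9, 0.6]
opening: -0.001
grip_force: 0.0
```

>>> jog_arm --motion '[[[0,5,0],0],[[0,12,0],0],[[0,20,0],0],[[0,30,0],0],[[0,40,0],0]]'

```text
t: 3.8
eef_pos: [579.2, 86.7, 107.4]
tcp_rot: [-3.142, -0.001, -0.245]
ft_force: [0.1, 0.1, 0.6]
opening: 0.008
grip_force: 0.0
```

```bash
python3 - <<'E'
from h import *
s=state();print(s["eef_pos"],s["ft_force"],s["moment"])
c=read_camera("wrist");t=read_camera("side")
cv2.imwrite("pics/d.png",np.hstack([c["img"],t["img"]])[:, :][::1,::1]); cv2.imwrite("pics/d.png",cv2.resize(cv2.imread("pics/d.png"),(800,300),interpolation=cv2.INTER_AREA))
E
```

```text
[579.19043294  86.65483153 107.39826933] [0.0785236  0.10705799 0.62474285] [ 0.01669397  0.05970927 -0.00248288]
```

View pics/d.png

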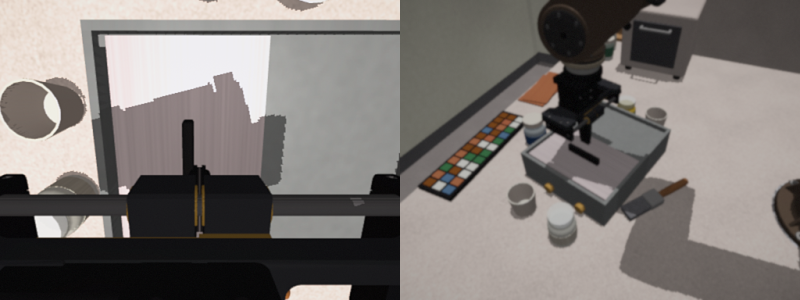

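```bash
python3 - <<'E'
from h import *
c=read_camera("wrist"); o=np.array([562.7,34.8]); y=-.2419
R=np.array([[np.cos(y),np.sin(y)],[-np.sin(y),np.cos(y)]])
k=1.28
for n,u,v,z in [("ribL",183,122,95),("ribR",194,122,95),("covR",270,36,75),("covR near",262,185,75),("coverL far",106,36,75),("rimL",82,22,83)]: print(n,R@(pix2z(c,u*k,v*k,z)[:2]-o))
s=state();print("tcp",R@(s["eef_pos"][:2]-o),[np.array(proj(c,np.r_[s["eef_pos"][:2],s["eef_pos"][2]-q]))/k for q in (25,6)])
im=c["img"]; cv2.imwrite("pics/e.png",cv2.resize(im[120:280,180:340],None,fx=3,fy=3,interpolation=cv2.INTER_CUBIC))
E
```

```text
ribL [46.06919793 67.86272512]
ribR [46.03628078 58.65015597]
covR [116.17738517  -5.94505382]
covR near [-19.565341   -7.7793475]
coverL far [116.67749465 133.01893561]
rimL [125.36568337 148.25509932]
tcp [ 3.63999252 54.51857541] [array([199.13072146, 165.27422312]), array([199.11715286, 172.3266209 ])]
```

View pics/e.png

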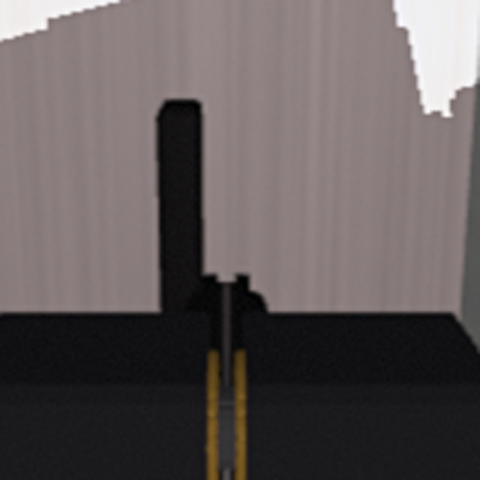

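```bash
python3 - <<'E'
from h import *
c=read_camera("side"); o=np.array([562.7,34.8]); y=-.2419
R=np.array([[np.cos(y),np.sin(y)],[-np.sin(y),np.cos(y)]])
s=state(); p=s["eef_pos"]
k=4;u0,v0=170,110
im=cv2.resize(c["img"][v0:v0+140,u0:u0+190],None,fx=k,fy=k,interpolation=cv2.INTER_CUBIC)
def dot(w,col):
    u,v=proj(c,w); cv2.circle(im,(int((u-u0+.5)*k),int((v-v0+.5)*k)),4,col,1)
dot([p[0],p[1],p[2]-25],(0,0,255)); dot(p,(0,255,255))
for bx in(-45,45):
  for by in (60,70): dot(np.r_[o+R.T@[bx,by],95],(0,255,0))
for bx in(-125.5,125.5):
  for by in (-150,150): dot(np.r_[o+R.T@[bx,by],83],(255,255,0))
cv2.imwrite("pics/f.png",im)
E
```

```text
(no output)
```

View pics/f.png

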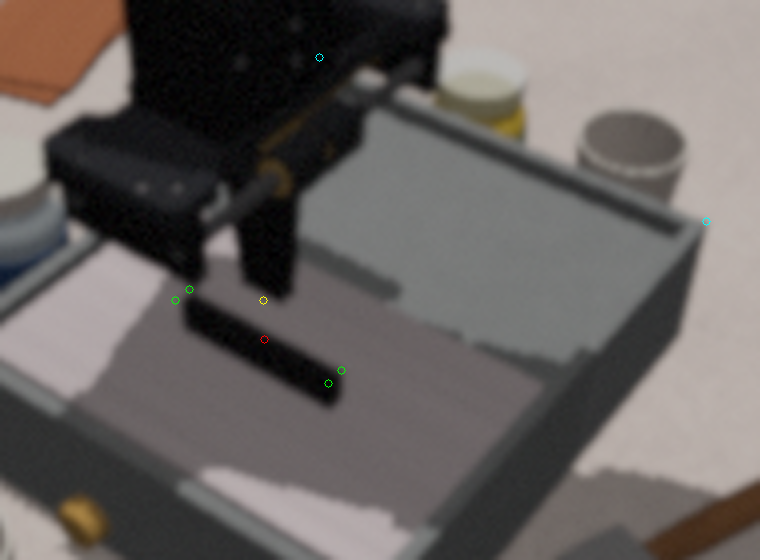

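```bash
python3 - <<'E'
from h import *
c=read_camera("side"); w=read_camera("wrist"); p=state()["eef_pos"]; print(p)
y=-.2419; xd=np.array([np.cos(y),np.sin(y),0]); yd=np.array([-np.sin(y),np.cos(y),0])
k,u0,v0=4,170,110
for z in (82,90,95,100,105):
  for ax in(0,):
    q=[p+[0,0,z-p[2]]+a*xd+b*yd for a,b in((-10,12),(-10,-12),(10,-12),(10,12),(-10,0),(10,0))]
    print(z,[(np.array(proj(c,r))-[u0-.5,v0-.5]).__mul__(k).round().tolist() for r in q],[np.array(proj(w,r)).round().tolist() for r in q[2:4]])
E
```

```text
[579.42928661  87.76340754 107.03558678]
82 [[265.0, 364.0], [297.0, 335.0], [264.0, 317.0], [232.0, 345.0], [281.0, 349.0], [248.0, 331.0]] [[272.0, 198.0], [239.0, 199.0]]
90 [[265.0, 351.0], [297.0, 323.0], [263.0, 305.0], [231.0, 333.0], [281.0, 337.0], [247.0, 319.0]] [[273.0, 202.0], [238.0, 202.0]]
95 [[264.0, 344.0], [296.0, 315.0], [263.0, 297.0], [231.0, 326.0], [281.0, 329.0], [247.0, 311.0]] [[273.0, 204.0], [238.0, 204.0]]
100 [[264.0, 336.0], [296.0, 307.0], [263.0, 290.0], [230.0, 318.0], [280.0, 321.0], [247.0, 304.0]] [[274.0, 206.0], [237.0, 206.0]]
105 [[264.0, 328.0], [296.0, 299.0], [262.0, 282.0], [230.0, 310.0], [280.0, 313.0], [246.0, 296.0]] [[274.0, 208.0], [237.0, 208.0]]
```

The side view shows the fingertip ending near z≈110, not 82. It passed over the rib and the cover has not moved. I'm going back to the rib's left side and descending with force checks.

>>> jog_arm --motion '[[[0,0,-12],0],[[0,-20,-12],0],[[0,-42,-12],0],[[0,-42,0],0],[[0,-42,8],0]]'

```text
t: 4.6
eef_pos: [589.2, 128.7, 98.5]
tcp_rot: [3.141, 0.0, -0.244]
ft_force: [0.3, 0.7, -1.3]
opening: 0.005
grip_force: 0.0
```

>>> jog_arm --motion '[[[0,0,4],0],[[0,0,8],0],[[0,0,12],0],[[0,0,12],0]]'

```text
t: 5.0
eef_pos: [589.3, 128.0, 86.5]
tcp_rot: [3.141, 0.001, -0.246]
ft_force: [0.1, 0.6, -0.4]
opening: 0.007
grip_force: 0.0
```

```bash
python3 - <<'E'
from h import *
c=read_camera("side"); p=state()["eef_pos"]; print(p,state()["ft_force"])
y=-.2419; xd=np.array([np.cos(y),np.sin(y),0]); yd=np.array([-np.sin(y),np.cos(y),0])
k,u0,v0=4,150,110
im=cv2.resize(c["img"][v0:v0+140,u0:u0+190],None,fx=k,fy=k,interpolation=cv2.INTER_CUBIC)
for dz,col in ((25,(0,0,255)),(0,(0,255,255)),(-10,(0,255,0))):
    q=np.array([np.array(proj(c,p-[0,0,dz]+a*xd+b*yd))-[u0-.5,v0-.5] for a,b in((-10,12),(-10,-12),(10,-12),(10,12))])*k
    cv2.polylines(im,[q.astype(np.int32)],True,col,1)
cv2.imwrite("pics/g.png",im)
E
```

```text
[589.48954387 128.11479579  86.8423481 ] [0.12781678 0.16595931 0.51992073]
```

View pics/g.png

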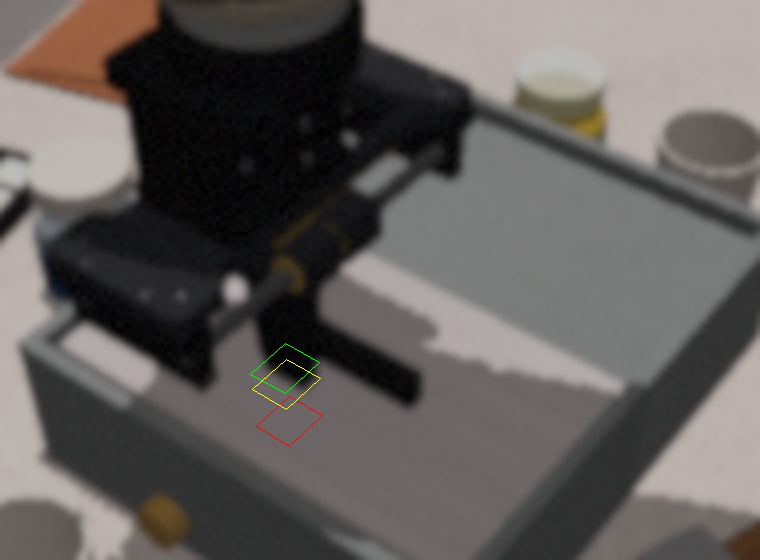

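>>> jog_arm --motion '[[[0,0,2],0],[[0,0,4],0],[[0,0,6],0],[[0,0,6],0]]'

```text
t: 5.45
eef_pos: [589.4, 128.4, 80.7]
tcp_rot: [3.141, 0.0, -0.245]
ft_force: [-0.7, 0.3, 0.0]
opening: 0.006
grip_force: 0.0
```

>>> jog_arm --motion '[[[0,5,0],0],[[0,10,0],0],[[0,16,0],0],[[0,22,0],0],[[0,28,0],0]]'

```text
t: 5.95
eef_pos: [582.7, 100.8, 81.1]
tcp_rot: [-3.141, -0.0, -0.246]
ft_force: [0.5, 2.2, -0.2]
opening: 0.003
grip_force: 1.3
```

>>> jog_arm --motion '[[[0,10,0],0],[[0,20,0],0],[[0,30,0],0],[[0,40,0],0],[[0,50,0],0]]'

```text
t: 6.45
eef_pos: [570.4, 51.9, 81.1]
tcp_rot: [-3.142, -0.0, -0.245]
ft_force: [-0.1, 3.2, 0.1]
opening: 0.005
grip_force: 1.6
```

>>> jog_arm --motion '[[[0,10,0],0],[[0,20,0],0],[[0,30,0],0],[[0,40,0],0],[[0,50,0],0]]'

```text
t: 6.95
eef_pos: [558.3, 3.5, 81.0]
tcp_rot: [3.142, -0.0, -0.245]
ft_force: [1.1, 3.8, 1.3]
opening: 0.002
grip_force: 1.9
```

```bash
python3 - <<'E'
from h import *
s=state();print(s["eef_pos"],s["ft_force"]); o=np.array([562.7,34.8]); y=-.2419
R=np.array([[np.cos(y),np.sin(y)],[-np.sin(y),np.cos(y)]]); print(R@(s["eef_pos"][:2]-o))
c=read_camera("wrist"); cv2.imwrite("pics/i.png",c["img"])
E
```

```text
[558.25476189   3.48373503  81.0464192 ] [1.12794843 3.76619434 1.31988801]
[  3.18592728 -31.46932571]
```

View pics/i.png

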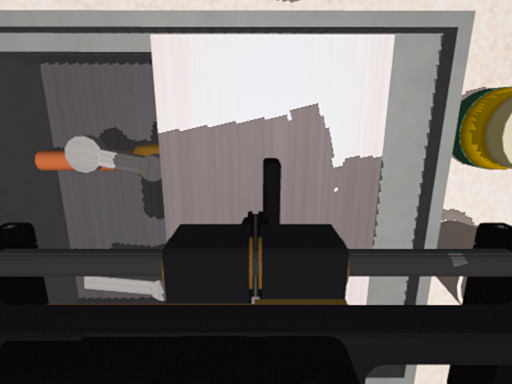

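The cover is sliding, and the disc lever shows at the rear place (disc at (82,153), pivot ≈(150,165)). I'll keep pushing to the end wall.

>>> jog_arm --motion '[[[0,8,0],0],[[0,14,0],0],[[0,18,0],0],[[0,21,0],0]]'

```text
t: 7.4
eef_pos: [553.2, -16.4, 81.0]
tcp_rot: [3.141, 0.0, -0.245]
ft_force: [0.6, 2.8, 0.4]
opening: 0.006
grip_force: 1.5
```

>>> jog_arm --motion '[[[0,2,0],0],[[0,4,0],0],[[0,4,0],0]]'

```text
t: 7.7
eef_pos: [552.3, -20.3, 80.9]
tcp_rot: [3.141, 0.0, -0.245]
ft_force: [0.6, -0.2, 0.4]
opening: 0.002
grip_force: 0.0
```

>>> jog_arm --motion '[[[0,2,0],0],[[0,4,0],0],[[0,5,0],0],[[0,5,0],0]]'

```text
t: 8.1
eef_pos: [551.1, -25.1, 81.0]
tcp_rot: [3.141, 0.0, -0.245]
ft_force: [-0.1, 0.0, -0.9]
opening: 0.006
grip_force: 0.2
```

```bash
python3 - <<'E'
from h import *
s=state();print(s["eef_pos"],s["ft_force"]); o=np.array([562.7,34.8]); y=-.2419
R=np.array([[np.cos(y),np.sin(y)],[-np.sin(y),np.cos(y)]]); print(R@(s["eef_pos"][:2]-o))
c=read_camera("wrist"); cv2.imwrite("pics/j.png",c["img"])
E
```

```text
[551.08928096 -25.07462306  80.98126187] [-0.10878733  0.0440937  -0.86152467]
[  3.07016239 -60.91267016]
```

View pics/j.png

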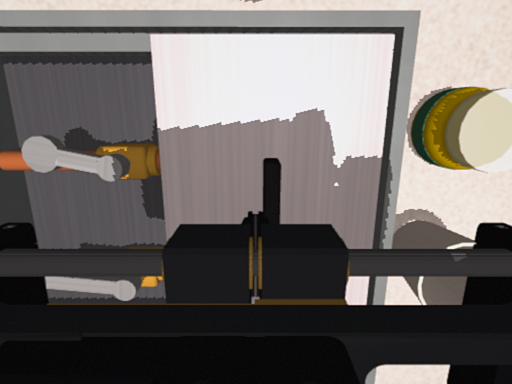

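The cover's right edge is at u≈394, next to the right wall's inner edge at ≈400. The disc is at (40,154), its pivot at ≈(113,168), and the plain lever's pivot at ≈(123,290).

```bash
python3 - <<'E'
from h import *
o=np.array([562.7,34.8]); y=-.2419
R=np.array([[np.cos(y),np.sin(y)],[-np.sin(y),np.cos(y)]])
c=read_camera("wrist")
for n,u,v,z in [("covR",394,37,75),("covL",151,37,75),("ribL",264,165,95),("ribR",280,165,95),("rimRo",418,14,83),("disc",40,154,58),("pivot",113,168,58),("airpiv",123,290,58)]: print(n,(R@(pix2z(c,u,v,z)[:2]-o)).round(1))
E
```

```text
covR [ 114.9 -140.6]
covL [115.2  -0.8]
ribL [ 44.  -65.6]
ribR [ 44.  -74.7]
rimRo [ 124.3 -148.8]
disc [45.9 87.9]
pivot [36.  38.7]
airpiv [-60.2  42.5]
```

The cover is at its stop (y≈-71). The gas pivot is at (35,40) and the disc at about 0.2 rad. I'm moving beside the disc on its −x side and then descending.

>>> jog_arm --motion '[[[0,-10,-5],0],[[1,-45,-10],0],[[2,-90,-10],0],[[2,-130,-10],0],[[2,-143,-10],0]]'

```text
t: 8.7
eef_pos: [588.4, 117.0, 91.4]
tcp_rot: [-3.141, -0.001, -0.242]
ft_force: [0.6, 0.3, -0.0]
opening: 0.003
grip_force: 0.0
```

>>> jog_arm --motion '[[[0,0,12],0],[[0,0,24],0],[[0,0,36],0],[[0,0,44],0],[[0,0,44],0]]'

```text
t: 9.2
eef_pos: [587.1, 112.4, 45.4]
tcp_rot: [3.141, 0.002, -0.247]
ft_force: [0.1, -0.1, 1.2]
opening: 0.004
grip_force: 0.0
```

```bash
python3 - <<'E'
from h import *
s=state(); p=s["eef_pos"]; print(s["t"],p,s["ft_force"]); o=np.array([562.7,34.8]); y=-.2419
R=np.array([[np.cos(y),np.sin(y)],[-np.sin(y),np.cos(y)]]); print(R@(p[:2]-o))
c=read_camera("side"); w=read_camera("wrist"); k,u0,v0=4,150,130
im=cv2.resize(c["img"][v0:v0+140,u0:u0+110],None,fx=k,fy=k,interpolation=cv2.INTER_CUBIC)
xd=np.r_[R[0],0]; yd=np.r_[R[1],0]
for z,col in ((p[2],(0,255,255)),):
    q=np.array([np.array(proj(c,[*p[:2],z]+a*xd+b*yd))-[u0-.5,v0-.5] for a,b in((-10,12),(-10,-12),(10,-12),(10,12))])*k
    cv2.polylines(im,[q.astype(np.int32)],True,col,1)
cv2.imwrite("pics/k.png",np.hstack([im[:,:440],cv2.resize(w["img"][90:330,100:254],(359,560))])) 
E
```

```text
9.2 [587.14196039 112.35962285  45.42062803] [ 0.12883781 -0.14195427  1.16477779]
[ 5.15109037 81.15645872]
```

View pics/k.png

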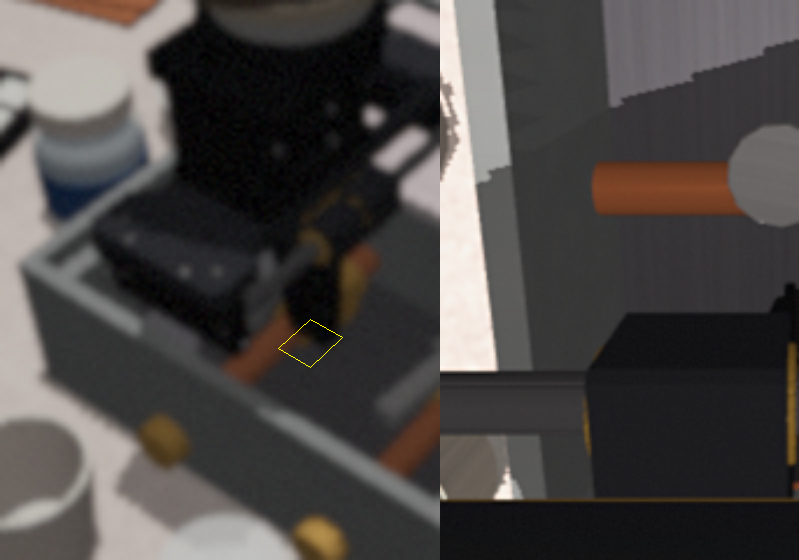

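The fingertip is just left of and in front of the disc, near lever height and over free floor. I'm lowering it slightly, then pushing along an arc about the pivot.

>>> jog_arm --motion '[[[0,0,3],0],[[0,0,6],0],[[6,-3,7],0],[[12,-6,7],0],[[17,-6,7],0]]'

```text
t: 9.8
eef_pos: [606.5, 115.5, 40.1]
tcp_rot: [-3.141, -0.0, -0.245]
ft_force: [-2.9, 2.7, 0.4]
opening: 0.002
grip_force: 1.5
```

>>> jog_arm --motion '[[[5,0,0],0],[[10,-1,0],0],[[15,-1,0],0],[[20,-1,0],0]]'

```text
t: 10.2
eef_pos: [625.4, 110.9, 39.8]
tcp_rot: [3.141, 0.001, -0.245]
ft_force: [-3.6, 0.5, -0.2]
opening: 0.006
grip_force: 1.7
```

>>> jog_arm --motion '[[[6,1,0],0],[[12,3,0],0],[[18,6,0],0],[[24,10,0],0],[[29,15,0],0]]'

```text
t: 10.7
eef_pos: [650.8, 89.3, 40.3]
tcp_rot: [-3.141, -0.001, -0.245]
ft_force: [-1.7, 2.9, 2.5]
opening: 0.004
grip_force: 1.5
```

>>> jog_arm --motion '[[[3,3,0],0],[[5,6,0],0],[[6,9,0],0],[[6,11,0],0],[[6,11,0],0]]'

```text
t: 11.2
eef_pos: [653.5, 77.2, 40.3]
tcp_rot: [-3.141, -0.001, -0.245]
ft_force: [1.7, 1.8, 2.4]
opening: 0.006
grip_force: 1.4
```

>>> jog_arm --motion '[[[0,2,0],0],[[0,4,0],0],[[0,4,0],0]]'

```text
t: 11.5
eef_pos: [652.4, 73.4, 40.3]
tcp_rot: [-3.142, -0.001, -0.245]
ft_force: [3.3, 1.3, 3.8]
opening: 0.005
grip_force: 2.1
```

```bash
cat > m.py <<'E'
from h import *
s=state(); p=s["eef_pos"]; o=np.array([562.7,34.8]); y=-.2419
R=np.array([[np.cos(y),np.sin(y)],[-np.sin(y),np.cos(y)]]); print(s["t"],R@(p[:2]-o),s["ft_force"])
for n in ("wrist","top"):
  c=read_camera(n)
  for nm,z in (("gas_end",58),("gas_lever",58),("air_end",58),("cover",75)):
    for r in cut_out(nm,c)[:2]:
        m=r["region"]; v,u=np.nonzero(m); 
        q=np.array([R@(pix2z(c,a,b,z)[:2]-o) for a,b in zip(u,v)])
        print(n,nm,round(r["p"],2),r["box"],q.min(0).round(),q.max(0).round(),q.mean(0).round())
E
python3 m.py
```

```text
11.5 [77.86242805 58.94036488] [3.3365595  1.34717291 3.80427196]
wrist gas_end 0.24 [361.8, 175.9, 510.7, 384.0] [-31. -90.] [114.  -5.] [ 69. -43.]
wrist gas_lever 0.56 [267.0, 201.4, 307.7, 224.2] [85. 29.] [99. 53.] [91. 41.]
wrist gas_lever 0.37 [59.3, 141.5, 510.5, 302.6] [ 31. -84.] [132. 168.] [103.  69.]
wrist cover 0.96 [360.3, 174.9, 510.1, 383.9] [-12. -74.] [116.   1.] [ 77. -32.]
top gas_end 0.73 [324.0, 217.7, 353.3, 247.9] [ -80. -248.] [ -15. -180.] [ -48. -215.]
top gas_end 0.2 [285.0, 143.9, 330.2, 243.2] [ -94. -158.] [134. -35.] [  53. -129.]
top gas_lever 0.59 [153.7, 184.2, 177.2, 208.3] [-92. 180.] [-34. 249.] [-63. 214.]
top cover 0.73 [281.4, 143.9, 327.8, 245.1] [-102. -142.] [118. -33.] [ 29. -99.]
top cover 0.29 [253.2, 93.9, 266.9, 98.9] [212.  36.] [229.  64.] [221.  51.]
```

>>> jog_arm --motion '[[[0,2,0],0],[[0,4,0],0],[[0,4,0],0]]'

```text
t: 12.3
eef_pos: [652.1, 71.6, 40.5]
tcp_rot: [-3.139, -0.002, -0.245]
ft_force: [7.2, 14.6, 5.6]
opening: 0.004
grip_force: 8.0
```

```bash
python3 m.py | head -4
```

```text
12.3 [77.95854387 57.09427786] [ 7.17527662 14.57797785  5.57872197]
wrist gas_end 0.73 [265.0, 202.6, 306.5, 221.7] [85. 28.] [99. 52.] [91. 40.]
wrist gas_lever 0.76 [266.4, 201.5, 306.0, 225.2] [85. 28.] [99. 52.] [91. 40.]
wrist gas_lever 0.7 [268.8, 199.6, 306.9, 223.3] [85. 28.] [99. 51.] [91. 40.]
```

The force jumped to about 16 N and the disc centre is at y≈40, so the lever is at its stop. I'm backing off and lifting clear.

>>> jog_arm --motion '[[[0,-6,0],0],[[-1,-12,0],0],[[-1,-16,-5],0],[[-1,-16,-40],0],[[-1,-16,-80],0]]'

```text
t: 13.3
eef_pos: [652.8, 85.5, 119.5]
tcp_rot: [3.14, 0.004, -0.245]
ft_force: [0.1, 0.1, 0.1]
opening: 0.004
grip_force: 0.0
```

>>> jog_arm --motion '[[[0,0,-40],0],[[-40,0,-70],0],[[-80,0,-90],0],[[-100,0,-100],0],[[-100,0,-100],0]]'

```text
t: 13.8
eef_pos: [555.2, 110.4, 222.1]
tcp_rot: [-3.141, -0.002, -0.244]
ft_force: [-0.0, -0.3, -0.5]
opening: 0.005
grip_force: 0.0
```

```bash
python3 m.py
```

```text
13.8 [-25.33884912  71.57778684] [-0.02878505 -0.32320394 -0.54102552]
wrist gas_end 0.65 [270.8, 64.3, 293.4, 129.4] [28. 29.] [97. 52.] [66. 41.]
wrist gas_lever 0.79 [275.3, 69.1, 292.7, 131.0] [28. 29.] [96. 51.] [65. 40.]
wrist gas_lever 0.42 [230.3, 191.0, 288.2, 214.7] [-68.  32.] [-45. 100.] [-55.  65.]
wrist air_end 0.93 [235.1, 192.6, 286.3, 211.8] [-68.  32.] [-45. 100.] [-55.  65.]
wrist cover 0.57 [317.6, 37.4, 461.5, 248.8] [-112. -142.] [117.   1.] [ 14. -72.]
top cover 0.82 [262.9, 142.1, 327.9, 252.4] [-113. -141.] [118.  -2.] [  7. -80.]
```

The disc lever lies along +x with its tip at y≈40, the cover is at y≈-71, and the plain lever is where it was. I'm handing in.

```bash
python3 -c "
from cell import *
print(job_done())"
```

```text
the job is handed in; nothing more can be done
None
```

The cover is pushed over the closed half against the right end wall, the disc-ended gas lever is shut against its stop, and the job is handed in. The plain lever was not touched; I did not re-measure the jars, cups, dish and brush at the end, and the hand-in gave no verdict.

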